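# Load a lens cell on an indexing table and index it to the third notch

## Task

Set the small round black lens cell flat on the raised seat at the end of the indexing table's arm, between its four pins, and let go of it. Then grip the table's black bar knob and turn it clockwise (seen from above) one click at a time, resting about a second in each notch, until it sits in the third notch from where it started, without going past that notch; finish while still gripping the knob there, with the lens cell still on its seat. Leave the other things on the bench where they are.

Things in the scene. Friction and masses are not known exactly. Their poses are not given: they have to be found in the camera images.
- lens_cell: short black round cell (a 25 mm lens in a threaded ring), 31 mm across and 11 mm tall, 30 g, lying flat on the bench. Origin: centre of its underside; z up. It is picked across its outside, anywhere round it.
- indexer: fixed foot of the indexing table: dark steel, round, 110 mm across, with a bearing housing; its turning parts stand up to 107 mm above the bench. Origin: centre of its underside, on the vertical turning axis. Its +x points to the sprung detent plunger (a lying barrel reaching 80 mm from the axis, 56 mm high); at the start the arm points to its -x.
- seat (a point): middle of the seat's flat top, where the cell's underside goes: pedestal 30 mm across, 60 mm above the bench, 85 mm from the axis at the end of the aluminium arm. -x points outward along the arm. Four 4 mm round-tipped pins, 6 mm higher than the seat, stand 20 mm from its middle, 35 deg either side of +x and -x, 2 mm clear of the cell; fingers fit between them on the two y sides (28 mm gap).
- knob_grip (a point): on the turning axis, 95 mm above the bench, in the middle of the black bar knob on top of the turning part: where to put the point between the finger pads. The grip bar is 44 mm long along x (in line with the arm), 14 mm thick along y (grip it across this), from 76 to 107 mm above the bench, on a round flange 42 mm across. Turning it turns the arm and seat. z up.
- index_wheel (a joint): angle of knob and arm in rad: 0 at the start (in a notch, at an end stop), growing clockwise seen from above, to 2.3 at most. A detent clicks into a notch every 24 deg (0.419 rad): notches at 0.419, 0.838, 1.257 (third), 1.676. Leaving a notch takes up to 0.13 N m, a quarter of the way to the next; half way it tips over and pulls on; let go, the knob is drawn to the nearest notch.
- glass_cell: bystander: small glass cell with a white cap, 32x35x48 mm. Origin: centre of its underside.
- screw_jar: bystander: white jar, 38 mm across, 48 mm tall. Origin: centre of its underside.
- post_4in: bystander: upright steel post, 25 mm across, 102 mm tall. Origin: centre of its underside.
Things that resemble listed ones, but are neither listed nor needed, are in the scene too. Leave any green or pink look-alike of the lens_cell alone.

How it is judged (in metres and radians):
On the way, in this order (a step that is already met when the one before it is completed fails the run):
1. the lens cell lies flat on the seat between the pins, let go, with the knob not yet turned (horizontal distance between lens_cell and seat below 0.006 m and z of lens_cell in the frame of seat between -0.003 and 0.003 m and angle between lens_cell's own z axis and vertical below 0.1 rad and contact force between the fingers and lens_cell below 0.05 N and value of joint index_wheel below 0.15 rad), for 0.3 s.
2. the knob rests in the first notch (within 0.12 rad), the lens cell on its seat (value of joint index_wheel between 0.298879 and 0.538879 rad and horizontal distance between lens_cell and seat below 0.006 m and z of lens_cell in the frame of seat between -0.003 and 0.003 m and angle between lens_cell's own z axis and vertical below 0.1 rad), for 0.25 s.
3. the knob rests in the second notch (within 0.12 rad), the lens cell on its seat (value of joint index_wheel between 0.717758 and 0.957758 rad and horizontal distance between lens_cell and seat below 0.006 m and z of lens_cell in the frame of seat between -0.003 and 0.003 m and angle between lens_cell's own z axis and vertical below 0.1 rad), for 0.25 s.
4. the knob is in the third notch (within 0.1 rad) (value of joint index_wheel between 1.15664 and 1.35664 rad and horizontal distance between lens_cell and seat below 0.006 m and z of lens_cell in the frame of seat between -0.003 and 0.003 m and angle between lens_cell's own z axis and vertical below 0.1 rad), for 0.25 s.
At the end, for the whole second after the job is handed in: the knob is still, in the third notch (within 0.1 rad), and the fingers are gripping it with more than 2 N; the lens cell lies flat on its seat, untouched, its underside within 3 mm of the seat's height and its middle within 6 mm of the seat's (all of step 4 and velocity of joint index_wheel between -0.1 and 0.1 rad/s and contact force between the fingers and indexer above 2 N and distance between the grasp point and knob_grip below 0.035 m and contact force between the fingers and lens_cell below 0.05 N); the arm keeps its last pose, push and grip.
It fails at once if the knob is turned past the third notch, towards the fourth (more than 0.21 rad beyond) (value of joint index_wheel above 1.46664 rad).
It fails at once if the glass cell is disturbed (moved more than 2 cm) (distance of glass_cell from where it was at the start of the episode above 0.02 m).
It fails at once if the white jar is disturbed (moved more than 2 cm) (distance of screw_jar from where it was at the start of the episode above 0.02 m).
It fails at once if the upright post is disturbed (moved more than 2 cm) (distance of post_4in from where it was at the start of the episode above 0.02 m).
It also fails if it takes over 54 s, if anything falls off the work surface, if the arm or the gripper's body presses on something with over 40 N, if the wrist force passes 120 N, or if a joint passes its speed limit or range.

## Robot

A 7-joint arm with a two-finger parallel gripper is mounted at the origin on a cart in front of the work surface, level with it; the furniture and walls round the work are solid. World frame = base frame: x ahead of the robot, y to its left, z up, the work surface at z = 0. Lengths are in m, angles in degrees, forces in N, time in s.
With the tool pointing down it reaches from about 0.35 to 0.775 m from the base axis. Payload 3.1 kg.
Tool frame: the origin (TCP) lies on the centre line of the jaws, within the pads' length; the fingertips stand 17 mm ahead of it and the grasp point (between the pads) lies 2 mm behind it (robot.tip_reach is the distance from the TCP to the fingertips, in m); z points along the fingers, y is the line along which they close (so a half turn about z gives the same grasp; the last joint's range is limited). The gripper opens to 85 mm and grips with 20 to 120 N. Pads are 22 mm wide; open, the fingers measure 114 mm over their backs; the gripper's body (76 mm by 85 mm) begins 54 mm behind the grasp point. The pads swing forward as they close: fully open they stand 13 mm farther back than shut.
Start: joints at [62.641, 17.813, 0.802, 86.603, -0.252, 75.585, -1.558], TCP at [0.232, -0.499, 0.212] pointing down, gripper open.
Joint ranges: [-154.91, 154.91], [-16.99, 109.72], [-72.82, 74.43], [7.12, 147.25], [-82.49, 262.49], [11.32, 116.49], [-174.64, 174.64]. Speed limits (degrees/s): [159.86, 159.86, 180, 180, 180, 180, 180].

## Interface

Orientations are given as [roll, pitch, yaw] about the fixed x, y, z axes, in that order (R = Rz(yaw) Ry(pitch) Rx(roll)).
In Python, from station import robot, fingers, vision, workorder, recognise gives the robot as it stands. Calls block until the motion is done:
- robot.move_to(position, orientation): joint-space move of the TCP to a pose.
- robot.line_to(position, orientation=None, velocity=0.15, f_stop=None): straight line of the TCP; orientation=None keeps the orientation; velocity is the mean speed in m/s. With f_stop (N) it stops when the force on the tool has changed by that much, and returns True; else False.
- robot.move_j(angles): joint-space move.
- fingers.gripper_to(opening, force=None): opening from 0.0 (shut) to 1.0 (fully open); force is the grip in N (None keeps the last); returns when the fingers have stopped.
- robot.pause(seconds).
- robot.inverse_kinematics(position, orientation): joint angles nearest the present ones, or None.
- vision.grab_frame(name): name is "side" or "top" or "wrist"; returns the picture (400x640x3 uint8, red, green, blue); there is no depth.
- vision.calibration(name): a dict with "mtx" (3x3 intrinsics, pixels), "extrinsics" (4x4, takes a point from world to camera coordinates); the wrist camera has in their place "T_tool_cam" (4x4, takes a point from camera to tool coordinates, whose origin is the TCP and whose axes are the flange's). Camera axes: x right, y up, looking along -z (the intrinsics and any distortion apply to the point x, -y, -z); pixel columns grow to the right and rows downward; lengths in m; the calibration is good to about 2 mm. A picture is of the moment at which its call begins: read the wrist's pose just before it. calibration takes no time and is no camera call.
A pose or a line that the arm cannot do raises robot.PlanningError and nothing moves.
- workorder.close_job(): hands the job in; it is judged then, once.
Trained networks look in the newest picture that a camera, given by its name, has taken for a name from the list of things; names that differ only in an ending like _2 or _b are one class to them, and where a whole thing is asked for, a point or a joint stands for the part that bears it (a point fixed in the world has none). Each returns a list of dicts, best first, with "p" (0 to 1); they miss things now and then, are a little off and sometimes report something else, mostly with a low value. They report only what shows in the picture. A call takes as long as a camera call. They do not tell look-alikes from the thing itself.
- recognise(label, camera): "rect" ([centre column, centre row, width, height] in pixels, round what is visible of it).
Readings, each from a call of its own:
- robot.current_time_s(): time.
- robot.current_joint_positions(): joint angles.
- robot.current_dq(): joint speeds.
- robot.current_joint_torque(): joint torques, N m.
- robot.current_tool_pos(): TCP position.
- robot.current_eef_rot(): TCP orientation.
- robot.current_contact_force(): force on the tool from outside, world axes, zero at the start.
- robot.current_torque(): the same for the moment, N m.
- robot.current_finger_gap(): opening from 0.0 (shut) to 1.0 (fully open).
- robot.current_gripper_force(): force on a finger pad.
Only numpy, scipy, OpenCV 4.12 (cv2) and the standard library are available. Lean on these libraries where they do the work, as an engineer would, in place of code of your own. Each camera call takes 0.05 s, during which the arm holds its last target. There are 200 camera calls.

## Working session

There is one attempt and no reset: what is moved stays moved. The work goes in short steps, each a Python script; the robot and the scene stay as the last script left them, time stands still between calls to the robot, and variables do not carry over. Pictures are saved under pics/ and viewed, at most 10 in all, crops included, and the job is handed in when it is done.

```bash
mkdir -p pics; ls
python3 - <<'E'
from station import robot, fingers, vision, workorder, recognise
import cv2, numpy as np
ims=[]
for c in ("side","top"):
    im=vision.grab_frame(c); ims.append(im); cv2.imwrite(f"pics/{c}0.png",im[:,:,::-1])
    k=vision.calibration(c); print(c,{a:(np.round(b,3).tolist() if not isinstance(b,str) else b) for a,b in k.items()})
    for l in ("lens_cell","indexer","seat","knob_grip","glass_cell","screw_jar","post_4in"):
        print(l,[(round(d['p'],2),np.round(d['rect']).tolist()) for d in recognise(l,c)][:5])
k=vision.calibration("wrist");print({a:np.round(b,3).tolist() for a,b in k.items()})
print(robot.current_eef_rot(),robot.current_time_s(),robot.tip_reach)
E
```

```text
pics
side {'mtx': [[379.789, 0.0, 317.583], [0.0, 379.789, 204.484], [0.0, 0.0, 1.0]], 'extrinsics': [[-0.995, -0.102, -0.0, 0.564], [0.042, -0.414, 0.909, -0.122], [-0.093, 0.905, 0.416, -0.98], [0.0, 0.0, 0.0, 1.0]]}
lens_cell [(0.72, [354.0, 350.0, 19.0, 18.0]), (0.71, [364.0, 322.0, 17.0, 10.0]), (0.49, [329.0, 318.0, 14.0, 15.0]), (0.38, [300.0, 180.0, 9.0, 29.0])]
indexer [(0.89, [338.0, 204.0, 60.0, 41.0]), (0.29, [345.0, 195.0, 45.0, 30.0])]
seat []
knob_grip [(0.57, [344.0, 195.0, 47.0, 24.0])]
glass_cell [(0.82, [270.0, 275.0, 14.0, 28.0])]
screw_jar [(0.61, [353.0, 185.0, 8.0, 15.0])]
post_4in [(0.54, [299.0, 179.0, 7.0, 31.0])]
top {'mtx': [[482.578, 0.0, 318.34], [0.0, 482.578, 203.529], [0.0, 0.0, 1.0]], 'extrinsics': [[0.014, -1.0, 0.006, -0.015], [0.982, 0.015, 0.19, -0.555], [-0.19, 0.004, 0.982, -1.305], [0.0, 0.0, 0.0, 1.0]]}
lens_cell [(0.62, [181.0, 238.0, 10.0, 7.0]), (0.57, [215.0, 219.0, 11.0, 10.0]), (0.42, [207.0, 244.0, 14.0, 10.0])]
indexer [(0.78, [371.0, 218.0, 34.0, 66.0])]
seat [(0.93, [373.0, 226.0, 25.0, 50.0])]
knob_grip [(0.62, [371.0, 224.0, 24.0, 51.0])]
glass_cell [(0.61, [252.0, 172.0, 12.0, 12.0])]
screw_jar [(0.57, [444.0, 234.0, 16.0, 15.0])]
post_4in [(0.73, [435.0, 168.0, 15.0, 17.0])]
{'mtx': [[281.754, 0.0, 316.971], [0.0, 281.754, 203.588], [0.0, 0.0, 1.0]], 'T_tool_cam': [[0.0, 0.954, 0.298, 0.076], [1.0, -0.0, -0.001, -0.001], [-0.001, 0.298, -0.954, -0.163], [0.0, 0.0, 0.0, 1.0]]}
[1.79995515e+02 3.86525328e-03 2.49708361e+01] 0.8 0.017
```

Run:
```python
import cv2, numpy as np
a=cv2.imread("pics/top0.png")[130:290,140:480]; b=cv2.imread("pics/side0.png")[140:380,230:430]
a=cv2.resize(a,None,fx=2.35,fy=2.35,interpolation=cv2.INTER_CUBIC); cv2.imwrite("pics/topc.png",a)
cv2.imwrite("pics/sidec.png",cv2.resize(b,None,fx=2.5,fy=2.5,interpolation=cv2.INTER_CUBIC))
```

```text
(no output)
```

View pics/topc.png

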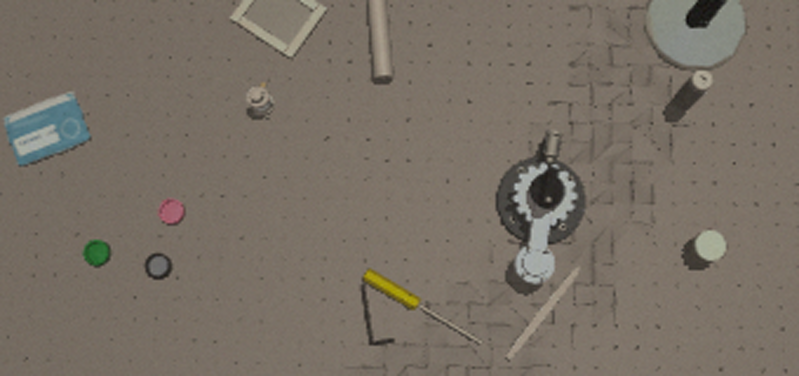

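View pics/sidec.png

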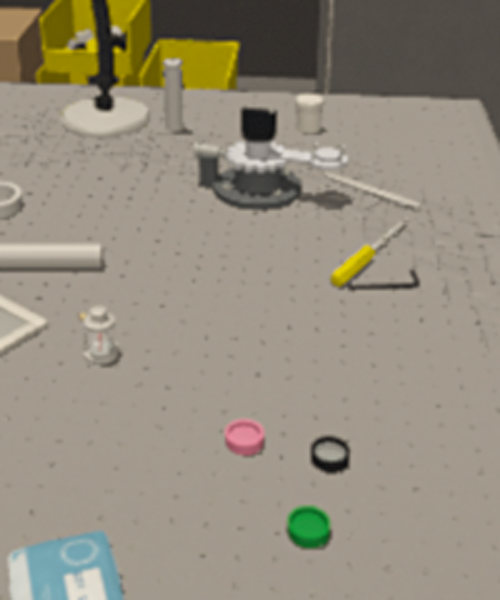

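```bash
cat > h.py <<'E'
from station import robot, fingers, vision, workorder, recognise
import cv2, numpy as np
from scipy.spatial.transform import Rotation as R
def toolT():
    T=np.eye(4); T[:3,:3]=R.from_euler('xyz',robot.current_eef_rot(),degrees=True).as_matrix(); T[:3,3]=robot.current_tool_pos(); return T
def cam(name,T=None):
    k=vision.calibration(name)
    E=np.array(k["extrinsics"]) if name!="wrist" else np.linalg.inv(T@np.array(k["T_tool_cam"]))
    return np.array(k["mtx"]),E,k.get("dist")
def ray(c,px):
    K,E,_=c; d=np.linalg.inv(K)@[px[0],px[1],1]; d=np.array([d[0],-d[1],-d[2]])
    W=np.linalg.inv(E); d=W[:3,:3]@d; return W[:3,3],d/np.linalg.norm(d)
def tri(rs):
    A=np.zeros((3,3));b=np.zeros(3)
    for o,d in rs:
        P=np.eye(3)-np.outer(d,d);A+=P;b+=P@o
    x=np.linalg.solve(A,b); return x,max(np.linalg.norm((np.eye(3)-np.outer(d,d))@(x-o)) for o,d in rs)
def atz(r,z): o,d=r; return o+d*(z-o[2])/d[2]
def proj(c,p):
    K,E,_=c; q=E[:3,:3]@np.array(p)+E[:3,3]; u=K@[q[0],-q[1],-q[2]]; return u[:2]/u[2]
def wshot(fn):
    T=toolT(); im=vision.grab_frame("wrist"); cv2.imwrite(fn,im[:,:,::-1]); np.save(fn+".npy",T); return im,cam("wrist",T)
E
python3 - <<'E'
from h import *
s,t=cam("side"),cam("top")
print(vision.calibration("side").keys())
for n,a,b in [("lens",(362,321.5),(207,243.5)),("pink",(328,315),(213,220)),("green",(353.6,351),(181,237.7)),("seat",(361,202),(368,241)),("knob",(333.5,184.5),(373,208)),("glass",(270,275),(251,172)),("jar",(354,185),(443,234)),("post",(299,179),(437,166))]:
    x,e=tri([ray(s,a),ray(t,b)]); print(n,x.round(4),round(e,4), atz(ray(t,b),.011).round(3))
E
```

```text
dict_keys(['mtx', 'extrinsics'])
lens [0.4461 0.3101 0.003 ] 0.0024 [0.443 0.309 0.011]
pink [0.5141 0.2971 0.002 ] 0.0017 [0.511 0.295 0.011]
green [0.4615 0.386  0.0021] 0.002 [0.458 0.384 0.011]
seat [ 0.4519 -0.1467  0.054 ] 0.0003 [ 0.457 -0.151  0.011]
knob [ 0.5357 -0.1554  0.1033] 0.0 [ 0.553 -0.166  0.011]
glass [0.6553 0.1912 0.014 ] 0.0009 [0.655 0.192 0.011]
jar [ 0.4767 -0.364   0.0221] 0.0017 [ 0.48  -0.367  0.011]
post [ 0.6708 -0.3482  0.0434] 0.002 [ 0.682 -0.357  0.011]
```

Run:
```python
from h import *
for i,p in enumerate([(0.42,-0.19,0.19),(0.42,-0.09,0.19)]):
    robot.move_to(list(p),[180,0,0]); im,c=wshot(f"pics/w{i}.png")
    for l in ("seat","knob_grip","indexer"): print(l,[(round(d['p'],2),np.round(d['rect']).tolist()) for d in recognise(l,"wrist")][:3])
    print(proj(c,[.452,-.147,.06]),proj(c,[.536,-.155,.107]),robot.current_time_s())
a=[cv2.imread(f"pics/w{i}.png")[:, 120:520] for i in (0,1)]
cv2.imwrite("pics/w01.png",np.hstack(a))
```

```text
seat [(0.87, [283.0, 106.0, 76.0, 152.0])]
knob_grip [(0.6, [283.0, 101.0, 82.0, 154.0])]
indexer [(0.87, [286.0, 91.0, 99.0, 177.0])]
[274.10175194 159.36770336] [270.71345025  61.71231005] 2.3583
seat [(0.88, [385.0, 105.0, 80.0, 148.0])]
knob_grip [(0.8, [386.0, 102.0, 78.0, 146.0])]
indexer [(0.65, [378.0, 92.0, 97.0, 176.0])]
[372.33651417 159.80885911] [400.13309154  62.4863848 ] 3.0417
```

View pics/w01.png

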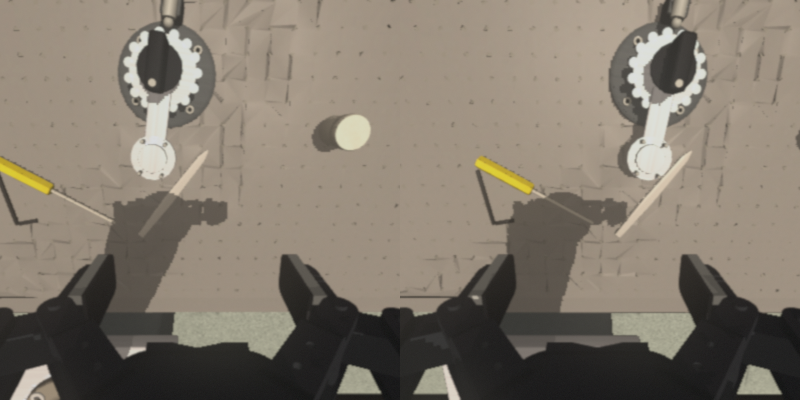

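Run:
```python
import cv2, numpy as np
o=[]
for i,(x,y) in enumerate([(240,15),(335,15)]):
    a=cv2.imread(f"pics/w{i}.png")[y:y+185,x:x+130]; o.append(cv2.resize(a,None,fx=3,fy=3,interpolation=cv2.INTER_CUBIC))
cv2.imwrite("pics/w01c.png",np.hstack(o))
```

```text
(no output)
```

View pics/w01c.png

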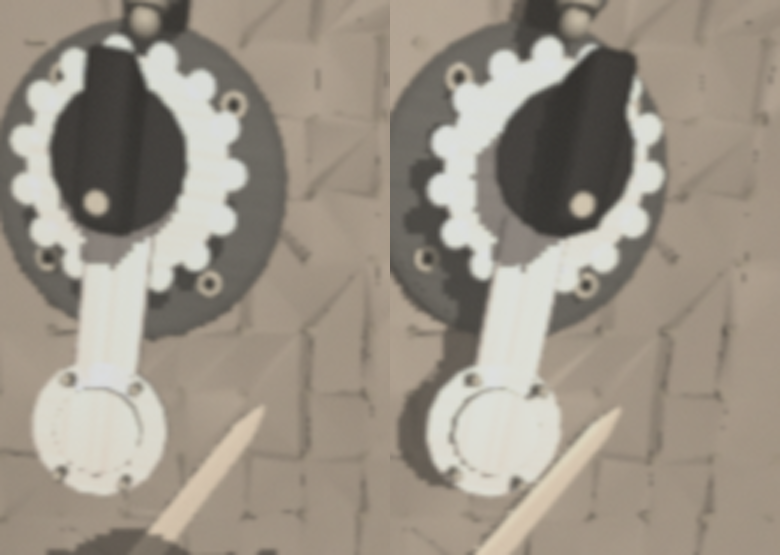

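```bash
cat > seat.py <<'E'
from h import *
A=[(69,380),(136,388),(125,481),(61,472),(96,203)]; B=[(473,380),(536,390),(516,483),(452,474),(582,204)]
f=lambda p,x0,o:((p[0]-o+.5)/3-.5+x0,(p[1]+.5)/3-.5+15)
c0,c1=[cam("wrist",np.load(f"pics/w{i}.png.npy")) for i in (0,1)]
P=[]
for a,b in zip(A,B):
    r=[ray(c0,f(a,240,0)),ray(c1,f(b,335,390))]; x,e=tri(r); z=.066 if len(P)<4 else .107
    P.append(np.mean([atz(q,z) for q in r],axis=0)); print(x.round(4),round(e,4),atz(r[0],z).round(4),atz(r[1],z).round(4))
P=np.array(P); c=P[:4].mean(0); print("seat",c, "r",np.linalg.norm(P[:4]-c,axis=1))
# P order: near-knob left, near-knob right, far right, far left ; arm inward direction (+x of seat)
d=(P[0]+P[1]-P[2]-P[3]); yaw=np.degrees(np.arctan2(d[1],d[0])); e=P[0]+P[3]-P[1]-P[2]
print("yaw",yaw,np.degrees(np.arctan2(-e[0],e[1])))
E
python3 seat.py
python3 - <<'E'
from h import *
print(robot.current_eef_rot())
for i,p in enumerate([(0.40,0.28,0.15),(0.40,0.34,0.15)]):
    robot.move_to(list(p),[180,0,0]); im,c=wshot(f"pics/l{i}.png")
    for l in ("lens_cell",): print(l,[(round(d['p'],2),np.round(d['rect'],1).tolist()) for d in recognise(l,"wrist")][:5])
    print(proj(c,[.446,.31,.006]),robot.current_time_s())
a=[cv2.imread(f"pics/l{i}.png")[:300, 120:520] for i in (0,1)]
cv2.imwrite("pics/l01.png",np.hstack(a))
E
```

```text
[ 0.4704 -0.1359  0.0584] 0.0002 [ 0.4709 -0.1373  0.066 ] [ 0.4713 -0.1347  0.066 ]
[ 0.4672 -0.1584  0.0555] 0.0001 [ 0.4682 -0.1595  0.066 ] [ 0.4681 -0.1559  0.066 ]
[ 0.4346 -0.1534  0.0563] 0.0001 [ 0.4367 -0.1546  0.066 ] [ 0.4365 -0.1513  0.066 ]
[ 0.4377 -0.1306  0.0552] 0.0002 [ 0.4399 -0.1328  0.066 ] [ 0.4396 -0.1291  0.066 ]
[ 0.5211 -0.1551  0.1073] 0.0001 [ 0.521 -0.155  0.107] [ 0.5212 -0.1552  0.107 ]
seat [ 0.45390232 -0.14440299  0.066     ] r [0.01912359 0.01950253 0.01928922 0.01954702]
yaw -8.90840928099123 -7.903455601073899
[ 1.79982295e+02  9.39954150e-03 -1.80550783e-01]
lens_cell [(0.75, [285.6, 144.6, 32.1, 31.9]), (0.71, [213.5, 128.0, 38.2, 29.1]), (0.58, [294.9, 72.1, 32.5, 35.0])]
[287.17236025 145.78351349] 4.5333
lens_cell [(0.84, [273.7, 126.8, 37.6, 33.9]), (0.62, [345.9, 141.4, 30.7, 30.6])]
[346.0573034  144.46500828] 4.9833
```

View pics/l01.png

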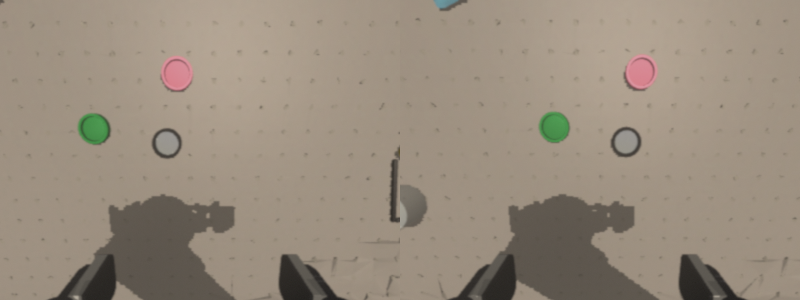

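Run:
```python
from h import *
rs=[]
for i,(u,v) in enumerate([(286,144),(346,142)]):
    im=cv2.imread(f"pics/l{i}.png",0); x0,y0=u-28,v-28
    g=cv2.resize(im[y0:y0+56,x0:x0+56],None,fx=4,fy=4,interpolation=cv2.INTER_CUBIC)
    m=(g<75).astype(np.uint8); cs,_=cv2.findContours(m,cv2.RETR_EXTERNAL,cv2.CHAIN_APPROX_NONE)
    k=max(cs,key=cv2.contourArea); (cx,cy),ax,an=cv2.fitEllipse(k)
    p=((cx+.5)/4-.5+x0,(cy+.5)/4-.5+y0); c=cam("wrist",np.load(f"pics/l{i}.png.npy"))
    r=ray(c,p); rs.append(r); print(np.round(p,2),np.array(ax)/4,g.min(),atz(r,.0055).round(4), proj(c,np.load(f"pics/l{i}.png.npy")[:3,3]))
print(tri(rs))
for y in (-8.4,): 
  for p in [(0.45,.31,.02),(.453,-.1445,.08),(.453,-.1445,.15)]: print(robot.inverse_kinematics(list(p),[180,0,y]))
for y in (-8.4,-40,-80,-95,171.6,140,100,85): print(y,robot.inverse_kinematics([.537,-.156,.097],[180,0,y]))
```

```text
[286.43 142.97] [27.27545357 28.08257484] 61 [0.4489 0.3107 0.0055] [317.17961133 240.97538104]
[345.64 141.76] [27.50984001 28.34054184] 61 [0.4488 0.3105 0.0055] [317.17961133 240.97538104]
(array([0.44896708, 0.31061189, 0.00675763]), np.float64(6.199662016227034e-05))
[ -10.81020338   32.60278377  -35.13296306  100.10939433   22.40787221
   54.43131432 -153.35658722]
[ 42.01153848  19.31119058 -32.27061264 107.71074261  12.2393487
  56.39524969 -94.02654533]
[ 41.50186012  14.21031969 -30.765533   102.46744883   7.93405033
  65.46558369 -90.1989697 ]
-8.4 [ 38.80643661  27.85188918 -33.74802846  93.71379669  16.84632283
  63.58212052 -97.83795941]
-40 [  37.47899116   27.42397488  -31.79283212   93.76521627   15.75658117
   63.32622479 -128.55913379]
-80 [  36.13020074   27.0235587   -29.82942264   93.81797275   14.68184535
   63.08929762 -167.68986832]
-95 [  21.65217188   24.38947083   -9.6952382    94.40818789    4.53491474
   61.58610475 -174.35356359]
171.6 [ 57.82561546  41.71048199 -68.10805001  93.05001604  40.13510576
  73.29428911  64.09466354]
140 [ 54.44912408  37.25180008 -60.23236955  93.15581336  34.02636535
  69.88562632  37.07643123]
100 [ 49.08942196  32.74651267 -50.08288024  93.33564487  26.85230054
  66.70603097   2.61654559]
85 [ 46.78752628  31.33846073 -46.17796456  93.41682688  24.29855523
  65.77083644 -10.37764448]
```

Run:
```python
from h import *
Y=[180,0,-8.4]; x,y=.449,.3106
robot.move_to([x,y,.06],Y); fingers.gripper_to(0.55,30)
hit=robot.line_to([x,y,.014],velocity=.04,f_stop=4); z=robot.current_tool_pos(); print(hit,z)
robot.line_to([x,y,z[2]+.003],velocity=.04)
fingers.gripper_to(0.0,25); print(robot.current_finger_gap(),robot.current_gripper_force(),robot.current_tool_pos())
robot.line_to([x,y,.15],velocity=.12)
im,c=wshot("pics/g0.png"); print(robot.current_finger_gap(),robot.current_gripper_force(),robot.current_time_s())
T=np.load("pics/g0.png.npy"); print(proj(c,T[:3,3]+[0,0,-.012]))
cv2.imwrite("pics/g0c.png",cv2.resize(cv2.imread("pics/g0.png")[180:300,240:400],None,fx=4,fy=4,interpolation=cv2.INTER_CUBIC))
```

```text
False [0.44923909 0.31083513 0.01432225]
0.0027730266399179147 0.0 [0.44895146 0.31058793 0.01725521]
-0.001486486971277329 0.0 9.325
[316.99044106 233.35306565]
```

View pics/g0c.png

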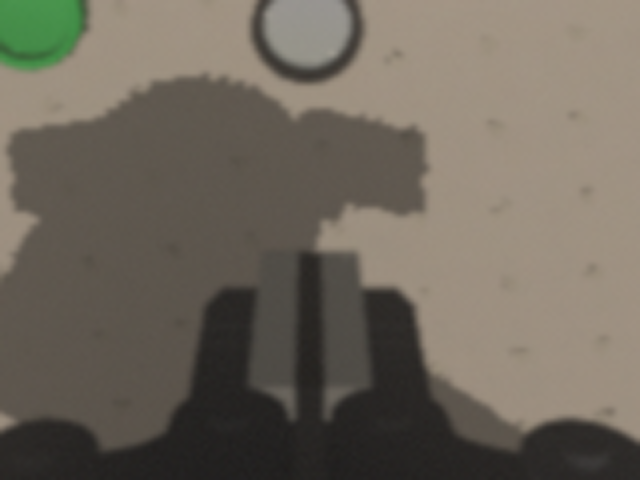

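```bash
cat > lens.py <<'E'
from h import *
def lensfit(fn,u,v,z=.0055,w=28,th=75):
    im=cv2.imread(fn,0); x0,y0=int(u)-w,int(v)-w
    g=cv2.resize(im[y0:y0+2*w,x0:x0+2*w],None,fx=4,fy=4,interpolation=cv2.INTER_CUBIC)
    cs,_=cv2.findContours((g<th).astype(np.uint8),cv2.RETR_EXTERNAL,cv2.CHAIN_APPROX_NONE)
    k=min(cs,key=lambda k:abs(cv2.contourArea(k)/16-620)); (cx,cy),ax,an=cv2.fitEllipse(k)
    p=((cx+.5)/4-.5+x0,(cy+.5)/4-.5+y0); r=ray(cam("wrist",np.load(fn+".npy")),p)
    return np.round(p,2),np.array(ax)/4,atz(r,z),r
E
python3 - <<'E'
from lens import *
print(lensfit("pics/g0.png",317,187,th=70)); c=cam("wrist",np.load("pics/g0.png.npy")); print(atz(ray(c,(317,185.6)),.0055))
T=np.load("pics/g0.png.npy");print(T.round(4))
im=cv2.imread("pics/g0.png"); print(im[180:215,317,0])
for z in (0,.01,.017): print(z,proj(c,T[:3,3]-[0,0,z]))
E
```

```text
(array([316.28, 185.42]), array([25.16650581, 26.41039276]), array([0.44949102, 0.31047577, 0.0055    ]), (array([0.5235241 , 0.29935506, 0.31181573]), array([-0.23477865,  0.03526673, -0.9714089 ])))
[0.44916933 0.30970481 0.0055    ]
[[ 0.9893 -0.1461 -0.0016  0.4485]
 [-0.1461 -0.9893 -0.0011  0.3101]
 [-0.0015  0.0013 -1.      0.1491]
 [ 0.      0.      0.      1.    ]]
[144 144 143 143 142 141 141 140 140 140 139 139 139 139 137 128 109  74
  51  55  76 114 128 129 129 129 123 100  83  79  79  78  78  78  79]
0 [317.02646844 240.95581462]
0.01 [316.99614011 234.55571964]
0.017 [316.97668341 230.4498315 ]
```

Run:
```python
from h import *
Y=[180,0,-8.4]; x,y=.395,.3106
robot.move_to([x,y,.03],Y)
hit=robot.line_to([x,y,.006],velocity=.03,f_stop=4); p=robot.current_tool_pos(); print(hit,p,robot.current_contact_force())
wshot("pics/t.png")
im=vision.grab_frame("side"); cv2.imwrite("pics/ts.png",im[:,:,::-1]); print(proj(cam("side"),p),proj(cam("side"),p-[0,0,.017]),robot.current_time_s())
a=cv2.resize(cv2.imread("pics/ts.png")[220:370,300:430],None,fx=3,fy=3,interpolation=cv2.INTER_CUBIC)
b=cv2.resize(cv2.imread("pics/t.png")[120:270,250:380],None,fx=3,fy=3,interpolation=cv2.INTER_CUBIC)
cv2.imwrite("pics/tsc.png",np.hstack([a,b]))
```

```text
False [0.3950813  0.31074548 0.00610627] [ 0.71913993  0.85838311 -0.49656771]
[389.86950962 322.608031  ] [389.18160534 329.41361648] 10.9667
```

View pics/tsc.png

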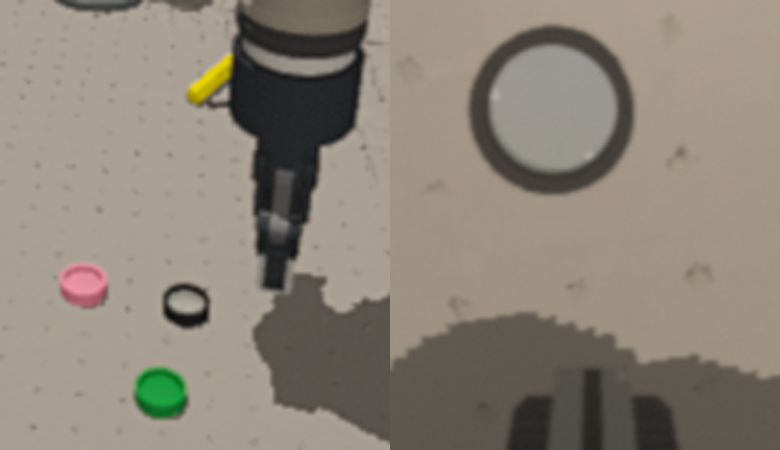

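The side view shows the shut fingertips at about px (390.7, 316.7). The stated tip should be at (389, 329), so the fingers end about 30 mm higher than declared. I'll measure that by touch.

Run:
```python
from h import *
x,y=.395,.3106
f0=np.array(robot.current_contact_force())
hit=robot.line_to([x,y,-.03],velocity=.03,f_stop=4); p=robot.current_tool_pos(); print(hit,p,robot.current_contact_force()-f0)
robot.line_to([x,y,p[2]+.02],velocity=.1)
fingers.gripper_to(0.5); print(robot.current_finger_gap())
hit=robot.line_to([x,y,-.03],velocity=.03,f_stop=4); p=robot.current_tool_pos(); print(hit,p,robot.current_contact_force()-f0)
robot.line_to([x,y,p[2]+.03],velocity=.1);print(robot.current_time_s())
```

```text
True [ 0.39480457  0.31043536 -0.01964434] [-0.32874946 -0.02347221  5.23678681]
0.5013493788940004
True [ 0.39481147  0.31042315 -0.02151134] [-0.12731604  0.38425881  5.27292499]
13.8083
```

Run:
```python
from h import *
Y=[180,0,-8.4]; x,y=.449,.3106
robot.line_to([x,y,.012],Y,velocity=.15)
robot.line_to([x,y,-.0168],velocity=.06)
fingers.gripper_to(0.0,25); print(robot.current_finger_gap(),robot.current_gripper_force(),robot.current_tool_pos())
robot.line_to([x,y,.13],velocity=.15)
im,c=wshot("pics/g1.png"); print(robot.current_finger_gap(),robot.current_gripper_force(),robot.current_time_s(),robot.current_tool_pos())
T=np.load("pics/g1.png.npy")
cv2.imwrite("pics/g1c.png",cv2.resize(cv2.imread("pics/g1.png")[190:310,240:400],None,fx=4,fy=4,interpolation=cv2.INTER_CUBIC))
for z in (.014,.0168+.011): print(proj(c,T[:3,3]+[0,0,z]))
```

```text
0.3423339524349427 24.8003854534727 [ 0.44936823  0.31097312 -0.01632955]
0.3461515450732127 24.725138250450982 16.3917 [0.44829275 0.30986258 0.12877877]
[317.08241081 251.16560287]
[317.14750304 262.99192238]
```

View pics/g1c.png

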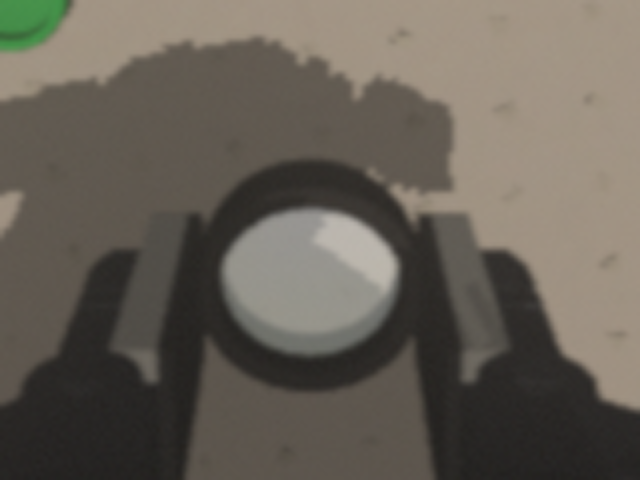

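Run:
```python
from h import *
Y=[180,0,-8.4]
robot.move_to([.395,-.137,.10],Y); robot.pause(.3)
im,c=wshot("pics/p1.png"); print(robot.current_tool_pos(),robot.current_eef_rot(),robot.current_time_s(),robot.current_finger_gap())
S=np.array([.453,-.1446,.06]); print(proj(c,S))
y=np.radians(-8.4); a=cv2.imread("pics/p1.png"); u,v=proj(c,S).astype(int); x0,y0=u-70,v-50
b=cv2.resize(a[y0:y0+100,x0:x0+140],None,fx=5,fy=5,interpolation=cv2.INTER_CUBIC)
for ang in (35,-35,145,215):
    q=y+np.radians(ang)
    for z,col in ((.06,(0,0,255)),(.066,(255,0,0))):
        p=proj(c,[S[0]+.02*np.cos(q),S[1]+.02*np.sin(q),z]); p=((p-[x0,y0]+.5)*5-.5).astype(int); cv2.circle(b,tuple(map(int,p)),3,col,-1)
cv2.imwrite("pics/p1c.png",b); print(x0,y0)
```

```text
[ 0.39524991 -0.13660571  0.10001779] [-1.79994576e+02 -6.00819200e-03 -8.34074310e+00] 18.4 0.3432711329491169
[316.62801473 141.38546793]
246 91
```

View pics/p1c.png

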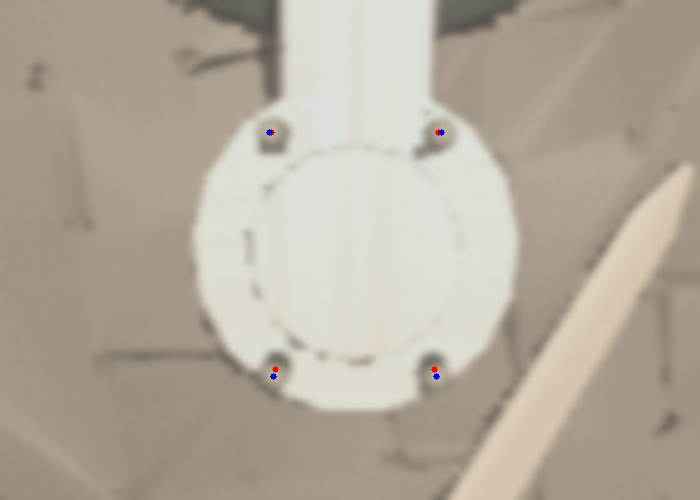

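Run:
```python
from h import *
Y=[180,0,-8.4]; x,y=.453,-.1446
robot.line_to([x,y,.085],Y,velocity=.12)
robot.line_to([x,y,.056],velocity=.08); robot.pause(.2); p=robot.current_tool_pos(); print(p)
x2,y2=2*x-p[0],2*y-p[1]
hit=robot.line_to([x2,y2,.0425],velocity=.025,f_stop=4); print(hit,robot.current_tool_pos(),robot.current_contact_force())
fingers.gripper_to(0.5); print(robot.current_finger_gap())
robot.line_to([x2,y2,.09],velocity=.12)
robot.line_to([.395,-.137,.10],velocity=.15)
im,c=wshot("pics/p2.png"); print(robot.current_time_s())
S=np.array([x,y,.06]); a=cv2.imread("pics/p2.png"); u,v=proj(c,S).astype(int); x0,y0=u-70,v-50
b=cv2.resize(a[y0:y0+100,x0:x0+140],None,fx=5,fy=5,interpolation=cv2.INTER_CUBIC)
p=((proj(c,S+[0,0,.011])-[x0,y0]+.5)*5-.5).astype(int); cv2.circle(b,tuple(map(int,p)),3,(0,0,255),-1)
cv2.imwrite("pics/p2c.png",b)
```

```text
[ 0.45351553 -0.1447525   0.05654556]
True [ 0.45225653 -0.14443127  0.04355363] [-0.49936057  0.59716937  5.10699856]
0.4995141256804053
21.6917
```

View pics/p2c.png

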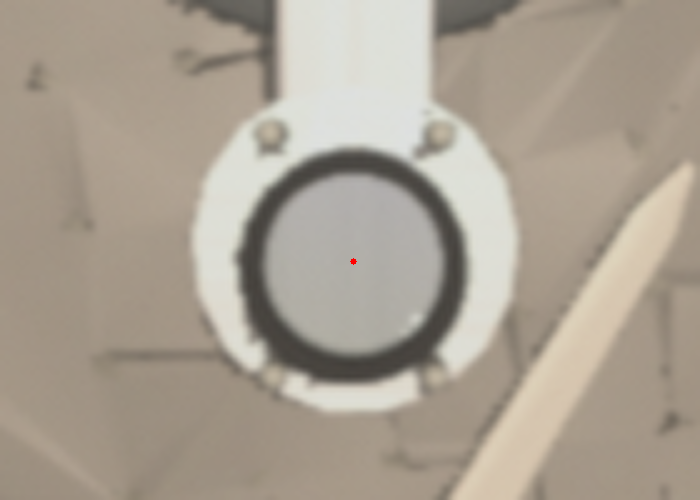

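The cell lies flat on the seat, centred within about 1 mm of the marked point at crop (353, 261) and clear of all four pins. Next is the knob.

Run:
```python
from h import *
k=[.5371,-.1570]; y0=171.6
p=robot.current_tool_pos(); robot.line_to([p[0],p[1],.16],velocity=.2)
robot.move_to(k+[.14],[180,0,y0]); robot.pause(.2); print(robot.current_tool_pos(),robot.current_eef_rot(),np.round(robot.current_joint_positions(),1),robot.current_time_s())
robot.line_to(k+[.064],velocity=.08,f_stop=8); robot.pause(.1)
print(robot.current_tool_pos())
f0=np.array(robot.current_contact_force())
fingers.gripper_to(0.0,80); print(robot.current_finger_gap(),robot.current_gripper_force(),robot.current_contact_force()-f0,robot.current_torque(),robot.current_time_s())
im,c=wshot("pics/k0.png"); print(proj(c,[.453,-.1446,.0655]))
print([(round(d['p'],2),np.round(d['rect'],1).tolist()) for d in recognise("lens_cell","wrist")][:4])
for d in (0,24,48,72): print(np.round(robot.inverse_kinematics(k+[.064],[180,0,y0-d]),1))
```

```text
[ 0.53705605 -0.15697473  0.14007882] [-1.79984758e+02  4.07521404e-03  1.71599480e+02] [ 55.3  34.8 -61.7  89.9  31.5  74.4  70.8] 24.6583
[ 0.53771814 -0.15698054  0.0647062 ]
0.14343139111677808 79.81246590614319 [-0.87922414 -1.07536842  4.46358815] [-0.17466873  0.24886538 -0.10845232] 26.2333
[317.71512031  99.53321844]
[(0.67, [317.0, 96.3, 58.3, 65.0]), (0.51, [317.4, 186.2, 110.7, 261.9])]
[ 53.5  39.1 -58.3  95.2  35.8  66.4  67.4]
[ 50.6  36.5 -52.9  95.3  31.7  64.4  46.6]
[ 47.5  34.3 -47.4  95.4  27.8  62.8  25.6]
[ 44.1  32.4 -41.8  95.5  24.   61.4   4.6]
```

```bash
cat > turn.py <<'E'
from h import *
k=[.5371,-.1570,.064]; y0=171.6; S0=np.array([-.0841,.0124])
def turn(a,b,fn,n=4):
    for d in np.linspace(a,b,n+1)[1:]: robot.move_to(k,[180,0,y0-d])
    robot.pause(.9)
    im,c=wshot(fn); q=np.radians(-b); s=np.array([[np.cos(q),-np.sin(q)],[np.sin(q),np.cos(q)]])@S0
    r=recognise("lens_cell","wrist")
    print(b,"yaw",robot.current_eef_rot()[2],robot.current_tool_pos(),"t",robot.current_time_s(),"pred",proj(c,[k[0]+s[0],k[1]+s[1],.0655]).round(1),
      [(round(d['p'],2),np.round(d['rect'],1).tolist()) for d in r][:2],"grip",robot.current_gripper_force(),"M",np.round(robot.current_torque(),2),"F",np.round(robot.current_contact_force(),1))
E
python3 -c "
from turn import *
turn(0,24,'pics/k1.png')"
```

```text
24 yaw 147.82336268933082 [ 0.53729068 -0.15745135  0.06454651] t 28.3333 pred [318.5  99. ] [(0.7, [318.1, 97.8, 59.7, 63.3])] grip 80.12708902359009 M [-0.25  0.43  0.02] F [-2.  -1.5  6.8]
```

```bash
python3 -c "
from turn import *
turn(24,48,'pics/k2.png'); turn(48,72,'pics/k3.png')"
```

```text
48 yaw 123.82948542219694 [ 0.5373957  -0.15735846  0.06456621] t 30.3333 pred [318.4  98.6] [(0.94, [318.1, 96.9, 58.0, 65.5])] grip 80.11398196220398 M [-0.26  0.36 -0.07] F [-2.5 -1.3  7. ]
72 yaw 99.85476161184998 [ 0.53752356 -0.15732185  0.06457005] t 32.3333 pred [318.1  98.4] [] grip 80.10115027427673 M [-0.25  0.32 -0.01] F [-1.1 -0.4  6.2]
```

Run:
```python
from h import *
t=cv2.imread("pics/k2.png")[55:140,270:366]
for n in (0,1,3):
    m=cv2.matchTemplate(cv2.imread(f"pics/k{n}.png"),t,cv2.TM_CCOEFF_NORMED); print(n,cv2.minMaxLoc(m)[1::2])
vision.grab_frame("wrist")
print([(round(d['p'],2),np.round(d['rect'],1).tolist()) for d in recognise("lens_cell","wrist")][:2], robot.current_gripper_force(),robot.current_time_s())
```

```text
0 (0.5279691815376282, (268, 288))
1 (0.803856372833252, (269, 55))
3 (0.7691524028778076, (271, 55))
[(0.74, [320.2, 95.0, 56.8, 63.5])] 80.10072469711304 32.4333
```

The cell sits at the same spot in the wrist view as in the first two notches, at about px (320, 95). The grip reads 80 N and the wrist yaw has turned 71.75°. I'm handing the job in.

```bash
python3 -c "
from h import *
print(workorder.close_job())"
```

```text
the job is handed in; nothing more can be done
None
```

The job is handed in: the lens cell was set flat on its seat and let go, and the knob was turned one click at a time to the third notch and is still gripped there at 80 N, with the cell on its seat in the last wrist view; no verdict was returned.

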